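Close the egg counter for the night

TASK

Close the counter for the night: open the stock chest's drawer, move every foil egg left in the wooden pocket tray into it, gold eggs into the gold-lined left bay and pink eggs into the pink-lined right bay, and push the drawer fully shut. Last of all, switch off the display lights: put a fingertip in front of the left end of the switch bank and throw all five toggles over to the red-striped end in one drag along the row, without lifting away part-way. Leave the two chocolate hares beside the tray standing.

Things in the scene. Friction and masses are not known exactly. Their poses are not given: they have to be found in the camera images.
- stand_foot (a point): obstacle, not part of the job: middle of the foot of a fixed grey three-tiered stand, about 330 mm across at its lowest tier and over 400 mm high, laden with hares and tin eggs. It stands behind the switch bank, between the chest and the tray: carry things round its front (robot) side.
- chest_drawer (a joint): how far the drawer of the dark wooden stock chest stands out, m: 0 shut, up to 0.149 fully out. The chest is a fixed box 220 deep x 240 wide x 88 mm high with this single drawer across its whole front, which faces the robot. The drawer slides with about 1 N of friction, has no spring and stays where it is left.
- drawer_knob (a point): point in the middle of the drawer's round brass knob (28 mm across, 16 mm thick, on a 12 mm neck, about 50 mm above the table), 35 mm in front of the drawer's face; the knob's flat outer end is 8 mm nearer the robot than this point. The point's -x axis points the way the drawer comes out (level, towards the robot), y to the left.
- gold_bay (a point): centre of the floor of the drawer's left bay (its floor is lined in gold); it moves with the drawer. x points into the chest, y left, z up. The bay is 175 mm long in x, 96 mm wide in y; its side walls stand 44 mm above the floor, the divider 36 mm. The floor is 22 mm above the table. With the drawer out by d (m) the bay is open from above from x = -0.087 to x = d - 0.094.
- pink_bay (a point): the same for the right bay, lined in pink; a 5 mm thick divider parts the two
- egg_tray: loose brown wooden tray (0.8 kg), lying flat on the table, 220 (x) x 152 (y) x 14 mm, origin at the centre of its underside. Six round pockets 52 mm across and 8 mm deep (their floor 6 mm above the table) at x = -0.068, 0, 0.068 and y = -0.034, 0.034; one egg in a pocket at most.
- switch_bank: fixed bank of the display lights' switches: black housing, blue face, 70 (x) x 200 (y) x 30 mm, origin at the centre of its underside, z up. Five toggles stand in a row along y at y = 0.076, 0.038, 0, -0.038, -0.076 (x = 0), pivoting on the face 30 mm above the underside. On, they lean to +y (the robot's left); off, to -y, the end with the red stripe.
- yellow_bow_hare: bystander: standing chocolate hare with a yellow bow, 123 mm high, about 60 mm wide, beyond the tray; origin under its foot
- violet_bow_hare: bystander: small standing chocolate hare with a violet bow, 82 mm high, about 50 mm wide, to the right of the tray; origin under its foot
- pink_egg0: pink foil-wrapped chocolate egg, 42 (x, long axis) x 33 (y) x 32 mm (z), 30 g, lying on a flat side; origin at the centre of its underside. Three to five eggs in all are there; an absent one has no pose.
- gold_egg0: gold foil-wrapped chocolate egg, 42 (x, long axis) x 33 (y) x 32 mm (z), 30 g, lying on a flat side; origin at the centre of its underside. Three to five eggs in all are there; an absent one has no pose.
- pink_egg1: pink foil-wrapped chocolate egg, 42 (x, long axis) x 33 (y) x 32 mm (z), 30 g, lying on a flat side; origin at the centre of its underside. Three to five eggs in all are there; an absent one has no pose.
- gold_egg1: gold foil-wrapped chocolate egg, 42 (x, long axis) x 33 (y) x 32 mm (z), 30 g, lying on a flat side; origin at the centre of its underside. Three to five eggs in all are there; an absent one has no pose.
- pink_egg2: pink foil-wrapped chocolate egg, 42 (x, long axis) x 33 (y) x 32 mm (z), 30 g, lying on a flat side; origin at the centre of its underside. Three to five eggs in all are there; an absent one has no pose.
- gold_egg2: gold foil-wrapped chocolate egg, 42 (x, long axis) x 33 (y) x 32 mm (z), 30 g, lying on a flat side; origin at the centre of its underside. Three to five eggs in all are there; an absent one has no pose.
- toggle0 (a joint): toggle 0 counted from the +y end, rad: 0 on (leaning 0.35 rad to +y), 1.35 off (leaning 1.0 rad to -y). Once past upright it falls over to off by its own weight; about 1 N at the tip moves it.
- toggle0_tip (a point): centre of the white 9 mm ball at the end of toggle 0, 28 mm from its pivot; on, it is 56 mm above the bank's underside; off, its top is 50 mm above it. A fingertip whose end is 51 to 56 mm above the underside, moving along the row to -y, catches toggles that are on and clears those that are off.
- toggle1 (a joint): toggle 1 counted from the +y end, rad: 0 on (leaning 0.35 rad to +y), 1.35 off (leaning 1.0 rad to -y). Once past upright it falls over to off by its own weight; about 1 N at the tip moves it.
- toggle2 (a joint): toggle 2 counted from the +y end, rad: 0 on (leaning 0.35 rad to +y), 1.35 off (leaning 1.0 rad to -y). Once past upright it falls over to off by its own weight; about 1 N at the tip moves it.
- toggle3 (a joint): toggle 3 counted from the +y end, rad: 0 on (leaning 0.35 rad to +y), 1.35 off (leaning 1.0 rad to -y). Once past upright it falls over to off by its own weight; about 1 N at the tip moves it.
- toggle4 (a joint): toggle 4 counted from the +y end, rad: 0 on (leaning 0.35 rad to +y), 1.35 off (leaning 1.0 rad to -y). Once past upright it falls over to off by its own weight; about 1 N at the tip moves it.
- toggle4_tip (a point): centre of the white 9 mm ball at the end of toggle 4, 28 mm from its pivot; on, it is 56 mm above the bank's underside; off, its top is 50 mm above it. A fingertip whose end is 51 to 56 mm above the underside, moving along the row to -y, catches toggles that are on and clears those that are off.
There are look-alikes about, which are no part of the job. Leave any purple look-alike of the gold_egg0 alone. Leave any blue look-alike of the gold_egg1 alone.

How it is judged:
By the outcome, as a careful person would: the job done as asked, in the order asked, and still so for the second after the job is handed in, with the robot touching nothing.
Of pink_egg0, gold_egg0, pink_egg1, gold_egg1, pink_egg2, gold_egg2 only 3 to 5 are there at a start; the rules pass over those that are not, and their reading is None.
At some moment in a run one of egg_tray may be knocked a few centimetres aside while the robot is not near it.
Once in a run the grip may slacken for a moment while it holds something.
It also fails if it takes over 210 s, if anything falls off the work surface, if the arm or the gripper's body presses on something with over 40 N, if the wrist force passes 120 N, or if a joint passes its speed limit or range.

ROBOT

A 6-joint arm with a two-finger parallel gripper is mounted at the origin on a cart in front of the work surface, level with it; the furniture and walls round the work are solid. World frame = base frame: x ahead of the robot, y to its left, z up, the work surface at z = 0. Lengths are in m, angles in rad, forces in N, time in s.
With the tool pointing down it reaches from about 0.3 to 0.875 m from the base axis. Payload 6.4 kg.
Tool frame: the origin (TCP) lies on the centre line of the jaws, within the pads' length; the fingertips stand 25 mm ahead of it and the grasp point (between the pads) lies 6 mm ahead of it; z points along the fingers, y is the line along which they close (so a half turn about z gives the same grasp; the last joint's range is limited). The gripper opens to 85 mm and grips with 20 to 120 N. Pads are 22 mm wide; open, the fingers measure 114 mm over their backs; the gripper's body (76 mm by 85 mm) begins 54 mm behind the grasp point. The pads swing forward as they close: fully open they stand 13 mm farther back than shut.
Start: joints at [-1.383, 0.181, 1.607, -0, 1.354, -0.206], TCP at [0.221, -0.531, 0.256] pointing down, gripper open.
Joint ranges: [-2.99, 2.99], [-0.89, 2.07], [0.3, 2.58], [-1.14, 4.28], [0, 2.63], [-3.12, 3.12]. Speed limits (rad/s): [2.57, 2.57, 3.01, 3.14, 3.14, 3.14].

INTERFACE

Orientations are given as a unit quaternion [w, x, y, z].
In Python, from bench import get_obs, camera, hand_in, spot_in gives the robot as it stands.
- The arm moves only by the shell command python3 -m jog 'ROWS'. ROWS is JSON, one flat list of numbers, 7 for each row, row after row: the shift along the tool's x, y, z in m, then the turn, a rotation vector about the tool's x, y, z in rad, then the closure, from 0 (fully open) to 1 (shut). A call has 1 to 20 rows; each row is the pose to reach, as a shift and turn from the pose commanded when the call began, along the tool's axes at that moment; what a row does not reach only later rows make up. A row lasts 1/8 s, in which the tool goes at most 62.5 mm and 10.7 degrees, less where a joint would pass 70% of its speed; a pose out of reach is approached as far as the arm can. A call with a gripper value outside its range is refused whole. The fingers move at their own pace and stop on an object; the grip force is fixed at half the most. Time passes only in rows, so rows that repeat a pose let the fingers close. It gives the time, the measured TCP pose, the force, the opening and the grip force at its end, in the units of the state.
- get_obs(): the state, without advancing time (a new reading comes with each control period).
- camera(name): name is "side" or "top" or "wrist"; returns a dict with "frame" (400x640x3 uint8, red, green, blue), "mtx" (3x3 intrinsics, pixels), "extrinsics" (4x4, takes a point from camera to world coordinates). Camera axes: x right, y up, looking along -z (the intrinsics and any distortion apply to the point x, -y, -z); pixel columns grow to the right and rows downward; lengths in m; the calibration is good to about 2 mm. A picture is of the moment at which its call begins. There is no depth.
- hand_in(): hands the job in; it is judged then, once.
Trained networks look in a picture, given as the dict that the camera call returned (one of the last four; its "shot" number tells which), for a name from the list of things; names that differ only in an ending like _2 or _b are one class to them, and where a whole thing is asked for, a point or a joint stands for the part that bears it (a point fixed in the world has none). Each returns a list of dicts, best first, with "confidence" (0 to 1); they miss things now and then, are a little off and sometimes report something else, mostly with a low value. They report only what shows in the picture. A call takes as long as a camera call. They do not tell look-alikes from the thing itself.
- spot_in(picture, name): "xyz" ([x, y, z] in m, in world coordinates, good to about 4 mm: the middle of the surface that is visible of it).
The state is a dict: "time_s": time; "q": joint angles; "dq": joint speeds; "joint_efforts": joint torques, N m; "eef_pos": TCP position; "eef_rot": TCP orientation; "wrist_force": force on the tool from outside, world axes, zero at the start; "torque": the same for the moment, N m; "opening": opening from 0.0 (shut) to 1.0 (fully open); "grasp_force": force on a finger pad.
Only numpy, scipy, OpenCV 4.12 (cv2) and the standard library are available. Lean on these libraries where they do the work, as an engineer would, in place of code of your own. Each camera call takes 0.05 s, during which the arm holds its last target. There are 200 camera calls.

## Working session

There is one attempt and no reset: what is moved stays moved. The work goes in short steps, Python scripts to look and compute and a shell command to move; the robot and the scene stay as the last step left them, time stands still between calls to the robot, and variables do not carry over. Pictures are saved under pics/ and viewed, at most 14 in all, crops included, and the job is handed in when it is done.

```bash
mkdir -p pics; ls; cat > h.py <<'E'
import numpy as np, cv2
from bench import get_obs, camera, spot_in
from scipy.spatial.transform import Rotation as R
def save(p,n): cv2.imwrite(f'pics/{n}.png',p['frame'][:,:,::-1])
def ray(p,u,v,z):
    K=np.array(p['mtx']);E=np.array(p['extrinsics'])
    d=np.linalg.inv(K)@[u,v,1]; d=E[:3,:3]@[d[0],-d[1],-d[2]]; o=E[:3,3]
    return o+d*(z-o[2])/d[2]
def proj(p,X):
    K=np.array(p['mtx']);E=np.array(p['extrinsics'])
    c=E[:3,:3].T@(np.array(X)-E[:3,3]); c=np.array([c[0],-c[1],-c[2]]); u=K@c; return u[:2]/u[2]
def rot():
    o=get_obs(); q=o['eef_rot']; return R.from_quat([q[1],q[2],q[3],q[0]]),np.array(o['eef_pos'])
def rel(t,yaw=None):
    """tool shift to world TCP target; print also the tool axes"""
    r,p=rot(); print('tcp',p.round(4),'shift',r.inv().apply(np.array(t)-p).round(4))
E
python3 - <<'E'
from h import *
for n in ['top','side']:
    p=camera(n); save(p,n+'0'); print(n,np.array(p['extrinsics'])[:3,3], p['mtx'])
    for k in ['egg_tray','gold_egg0','pink_egg0','drawer_knob','switch_bank','toggle0_tip','toggle4_tip','yellow_bow_hare','violet_bow_hare','gold_bay','stand_foot']:
        for d in spot_in(p,k): print(k,np.round(d['xyz'],3),round(d['confidence'],2),proj(p,d['xyz']).round())
r,p=rot(); print(p,r.as_matrix().round(3))
E
```

```text
pics
top [-0.3523976  -0.32815811  1.49262926] [[456.58905366   0.         324.86362671]
 [  0.         456.58905366 192.33071188]
 [  0.           0.           1.        ]]
egg_tray [ 0.414 -0.3    0.016] 0.91 [373. 252.]
gold_egg0 [ 0.68  -0.337  0.026] 0.56 [398. 194.]
drawer_knob [0.563 0.363 0.057] 0.84 [217. 171.]
switch_bank [0.426 0.    0.028] 0.62 [295. 227.]
yellow_bow_hare [ 0.75  -0.252  0.06 ] 0.79 [381. 170.]
gold_bay [0.567 0.372 0.053] 0.84 [216. 170.]Traceback (most recent call last):
  File "<stdin>", line 5, in <module>
ValueError: it knows: chest_drawer, drawer_knob, egg_tray, gold_bay, gold_egg, pink_bay, pink_egg, switch_bank, toggle, toggle0_tip, toggle4_tip, violet_bow_hare, yellow_bow_hare
```

```bash
python3 - <<'E'
from h import *
for n in ['top','side','wrist']:
    p=camera(n); save(p,n+'0'); print(n,np.array(p['extrinsics'])[:3].round(3).tolist())
    for k in ['egg_tray','gold_egg','pink_egg','drawer_knob','chest_drawer','switch_bank','toggle0_tip','toggle4_tip','yellow_bow_hare','violet_bow_hare']:
        for d in spot_in(p,k): print(k,np.round(d['xyz'],3),round(d['confidence'],2),proj(p,d['xyz']).round())
r,p=rot(); print(p,r.as_matrix().round(3))
E
```

```text
top [[0.278, 0.794, -0.541, -0.352], [-0.96, 0.235, -0.15, -0.328], [0.008, 0.561, 0.828, 1.493]]
egg_tray [ 0.413 -0.304  0.015] 0.91 [374. 252.]
gold_egg [ 0.677 -0.339  0.028] 0.45 [399. 194.]
drawer_knob [0.561 0.368 0.057] 0.59 [216. 171.]
chest_drawer [0.564 0.371 0.058] 0.71 [216. 170.]
switch_bank [0.426 0.002 0.027] 0.52 [295. 227.]
toggle4_tip [0.563 0.364 0.055] 0.7 [217. 171.]
yellow_bow_hare [ 0.748 -0.254  0.06 ] 0.51 [382. 170.]
violet_bow_hare [ 0.396 -0.526  0.014] 0.5 [435. 273.]
side [[0.963, 0.158, -0.216, 0.326], [-0.268, 0.596, -0.757, -0.984], [0.009, 0.788, 0.616, 0.83]]
egg_tray [ 0.517 -0.318  0.017] 0.67 [317. 281.]
egg_tray [0.571 0.302 0.06 ] 0.58 [287. 145.]
gold_egg [ 0.689 -0.349  0.022] 0.61 [384. 276.]
gold_egg [ 0.512 -0.272  0.032] 0.59 [311. 265.]
gold_egg [ 0.579 -0.441  0.028] 0.52 [356. 312.]
pink_egg [ 0.445 -0.35   0.034] 0.47 [293. 292.]
drawer_knob [0.566 0.302 0.058] 0.9 [285. 146.]
chest_drawer [0.57  0.298 0.055] 0.96 [287. 147.]
chest_drawer [ 0.576 -0.274  0.034] 0.68 [334. 260.]
switch_bank [ 0.46  -0.004  0.034] 0.61 [273. 206.]
toggle4_tip [ 0.517 -0.318  0.016] 0.74 [317. 282.]
yellow_bow_hare [ 0.751 -0.269  0.056] 0.63 [395. 241.]
violet_bow_hare [ 0.407 -0.538  0.041] 0.66 [295. 363.]
violet_bow_hare [0.575 0.3   0.06 ] 0.55 [288. 145.]
wrist [[0.384, 0.888, 0.252, 0.286], [-0.923, 0.369, 0.105, -0.504], [-0.0, -0.273, 0.962, 0.374]]
violet_bow_hare [ 0.402 -0.527  0.036] 0.63 [389.  10.]
[ 0.2206596  -0.53099535  0.25629646] [[ 0.923  0.384 -0.   ]
 [ 0.384 -0.923 -0.   ]
 [-0.     0.    -1.   ]]
```

View pics/top0.png

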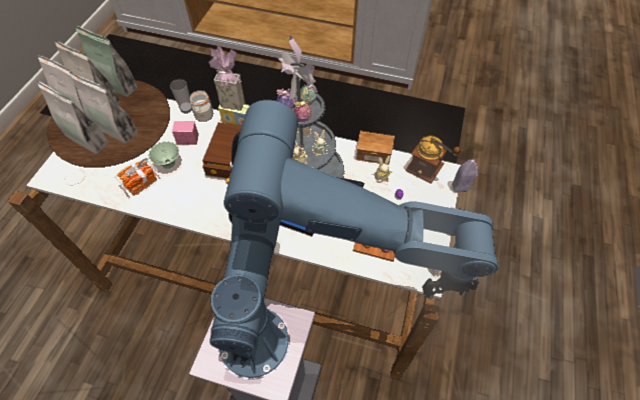

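View pics/side0.png

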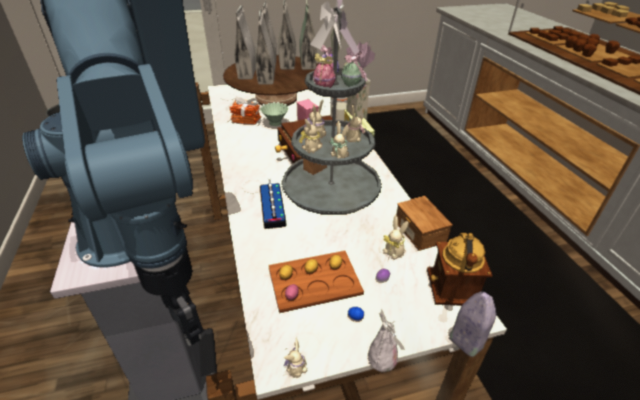

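```bash
python3 - <<'E'
from h import *
p=camera('side')
f=p['frame']; a=cv2.resize(f[100:320,220:420],None,fx=3.5,fy=2.7*0+2.7,interpolation=cv2.INTER_CUBIC)
cv2.imwrite('pics/crop1.png',a[:,:,::-1])
for n,u,v,z in [('egg',287,272,.024),('egg',311,265,.024),('egg',336,262,.024),('pegg',292,292,.024),('tray',269,270,.014),('tray',349,253,.014),('tray',362,295,.014),('tray',279,306,.014),('knob',281,149,.05),('bank',272,205,.03),('standfoot',332,183,.0)]: print(n,ray(p,u,v,z).round(3))
rel([0.4,0.3,0.30])
E
```

```text
egg [ 0.447 -0.273  0.024]
egg [ 0.514 -0.266  0.024]
egg [ 0.582 -0.273  0.024]
pegg [ 0.445 -0.341  0.024]
tray [ 0.404 -0.245  0.014]
tray [ 0.631 -0.241  0.014]
tray [ 0.615 -0.388  0.014]
tray [ 0.407 -0.366  0.014]
knob [0.548 0.298 0.05 ]
bank [0.459 0.006 0.03 ]
standfoot [0.689 0.11  0.   ]
tcp [ 0.2206 -0.531   0.2563] shift [ 0.4845 -0.6986 -0.0438]
```

View pics/crop1.png

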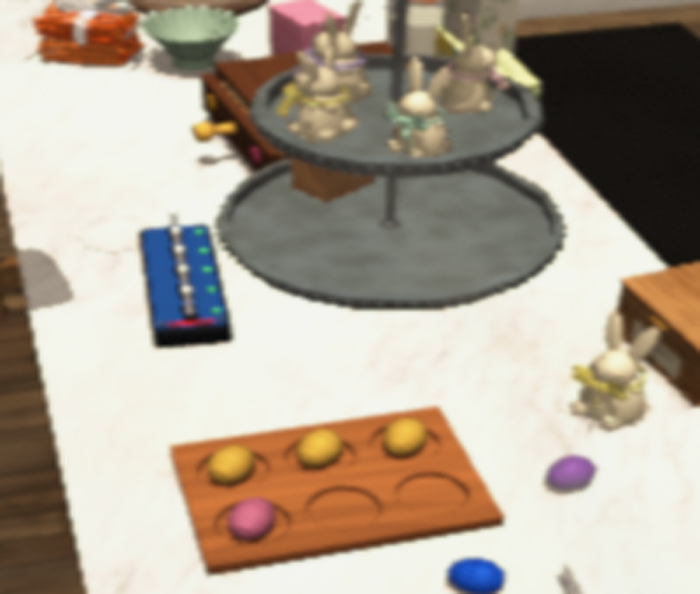

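```bash
python3 -m jog '[0.48,-0.70,-0.04,0,0,0.394,0,0.48,-0.70,-0.04,0,0,0.394,0,0.48,-0.70,-0.04,0,0,0.394,0,0.48,-0.70,-0.04,0,0,0.394,0,0.48,-0.70,-0.04,0,0,0.394,0,0.48,-0.70,-0.04,0,0,0.394,0,0.48,-0.70,-0.04,0,0,0.394,0,0.48,-0.70,-0.04,0,0,0.394,0,0.48,-0.70,-0.04,0,0,0.394,0,0.48,-0.70,-0.04,0,0,0.394,0,0.48,-0.70,-0.04,0,0,0.394,0,0.48,-0.70,-0.04,0,0,0.394,0,0.48,-0.70,-0.04,0,0,0.394,0,0.48,-0.70,-0.04,0,0,0.394,0,0.48,-0.70,-0.04,0,0,0.394,0,0.48,-0.70,-0.04,0,0,0.394,0,0.48,-0.70,-0.04,0,0,0.394,0,0.48,-0.70,-0.04,0,0,0.394,0]'
python3 - <<'E'
from h import *
r,p=rot(); print(p,r.as_matrix().round(3))
p=camera('wrist'); save(p,'w1'); print(np.array(p['extrinsics'])[:3].round(3).tolist())
for k in ['drawer_knob','chest_drawer']:
    for d in spot_in(p,k): print(k,np.round(d['xyz'],3),round(d['confidence'],2),proj(p,d['xyz']).round())
E
```

```text
time_s: 4.5
eef_pos: [0.3955, 0.2987, 0.2965]
eef_rot: [-0.0, 1.0, -0.001, 0.0]
wrist_force: [-0.5, -0.1, -0.8]
opening: 1.001
grasp_force: 0.0
[0.39547667 0.29874952 0.29651483] [[ 1.    -0.002  0.   ]
 [-0.002 -1.     0.   ]
 [ 0.    -0.    -1.   ]]
[[-0.002, 0.962, 0.273, 0.466], [-1.0, -0.002, -0.001, 0.299], [-0.0, -0.273, 0.962, 0.414]]
drawer_knob [0.569 0.332 0.054] 0.98 [293.  12.]
chest_drawer [0.572 0.33  0.057] 0.93 [295.   8.]
chest_drawer [0.462 0.034 0.055] 0.37 [551. 114.]
```

View pics/w1.png

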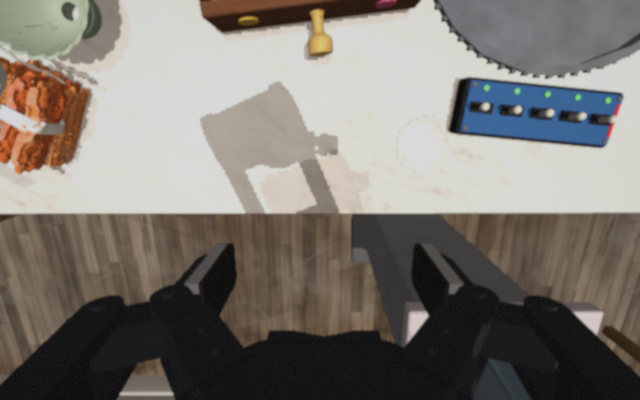

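```bash
python3 - <<'E'
from h import *
p=camera('wrist')
for n,u,v,z in [('knobhead',320,43,.05),('knob outer',320,52,.05),('neck',317,15,.05),('face L',215,29,.05),('faceR',415,8,.05),('tog0',485,106,.056),('tog4',607,119,.056),('bankFL',453,131,.03),('bankBL',467,79,.03),('bankFR',606,146,.03),('bankBR',622,93,.03)]: print(n,ray(p,u,v,z).round(4))
E
```

```text
knobhead [0.5392 0.3038 0.05  ]
knob outer [0.53   0.3038 0.05  ]
neck [0.5668 0.3069 0.05  ]
face L [0.5533 0.4193 0.05  ]
faceR [0.5734 0.2009 0.05  ]
tog0 [0.4717 0.1134 0.056 ]
tog4 [ 0.457  -0.0313  0.056 ]
bankFL [0.4419 0.1359 0.03  ]
bankBL [0.5035 0.1263 0.03  ]
bankFR [ 0.4228 -0.0628  0.03  ]
bankBR [ 0.4872 -0.0657  0.03  ]
```

```bash
python3 -m jog '[0.144,-0.005,0.08,0,0,-0.096,0,0.144,-0.005,0.08,0,0,-0.096,0,0.144,-0.005,0.08,0,0,-0.096,0,0.144,-0.005,0.14,0,0,-0.096,0,0.144,-0.005,0.19,0,0,-0.096,0,0.144,-0.005,0.22,0,0,-0.096,0,0.144,-0.005,0.24,0,0,-0.096,0,0.144,-0.005,0.24,0,0,-0.096,0,0.144,-0.005,0.24,0,0,-0.096,0,0.144,-0.005,0.24,0,0,-0.096,1,0.144,-0.005,0.24,0,0,-0.096,1,0.144,-0.005,0.24,0,0,-0.096,1,0.144,-0.005,0.24,0,0,-0.096,1,0.144,-0.005,0.24,0,0,-0.096,1,0.144,-0.005,0.24,0,0,-0.096,1,0.144,-0.005,0.24,0,0,-0.096,1]'
```

```text
time_s: 6.7
eef_pos: [0.5402, 0.3032, 0.0573]
eef_rot: [0.001, 0.999, 0.048, 0.001]
wrist_force: [0.1, -7.3, 5.3]
opening: 0.301
grasp_force: 58.8
```

```bash
python3 -m jog '[-0.02,0,0,0,0,0,1,-0.05,0,0,0,0,0,1,-0.08,0,0,0,0,0,1,-0.11,0,0,0,0,0,1,-0.13,0,0,0,0,0,1,-0.143,0,0,0,0,0,1,-0.147,0,0,0,0,0,1,-0.147,0,0,0,0,0,1,-0.147,0,0,0,0,0,0,-0.147,0,0,0,0,0,0,-0.147,0,0,0,0,0,0,-0.147,0,0,0,0,0,0,-0.147,0,-0.06,0,0,0,0,-0.147,0,-0.12,0,0,0,0,-0.147,0,-0.18,0,0,0,0,-0.147,0,-0.24,0,0,0,0,-0.147,0,-0.24,0,0,0,0]'
python3 - <<'E'
from h import *
r,p=rot(); print(p,r.as_matrix().round(3))
p=camera('wrist'); save(p,'w2')
for k in ['drawer_knob','chest_drawer','gold_bay','pink_bay']:
    for d in spot_in(p,k): print(k,np.round(d['xyz'],3),round(d['confidence'],2),proj(p,d['xyz']).round())
E
```

```text
time_s: 8.82
eef_pos: [0.3954, 0.2919, 0.3022]
eef_rot: [-0.002, 0.999, 0.048, 0.005]
wrist_force: [-0.4, -0.9, 0.3]
opening: 1.001
grasp_force: 0.0
[0.39537447 0.29186274 0.30218391] [[ 0.995  0.096  0.01 ]
 [ 0.096 -0.995  0.004]
 [ 0.011 -0.003 -1.   ]]
drawer_knob [0.51  0.299 0.02 ] 0.78 [328.  77.]
chest_drawer [0.516 0.3   0.024] 0.66 [328.  72.]
gold_bay [0.512 0.301 0.022] 0.8 [327.  75.]
pink_bay [0.513 0.297 0.024] 0.74 [330.  74.]
```

View pics/w2.png

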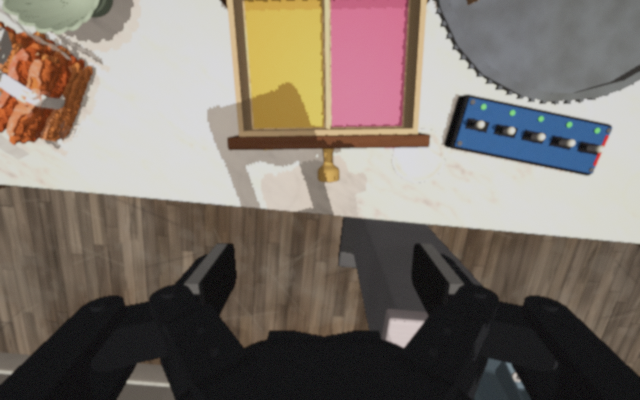

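```bash
python3 - <<'E'
from h import *
p=camera('wrist')
for n,u,v,z in [('gFL',248,131,.022),('gFR',325,130,.022),('pFR',404,130,.022),('g back L',245,2,.022),('gbR',322,2,.022),('knob',328,172,.05),('tog0',482,125,.056),('tog4',595,149,.056),('bFL',447,145,.03),('bBL',466,97,.03),('bFR',590,173,.03),('bBR',610,125,.03)]: print(n,ray(p,u,v,z).round(4))
rel([0.45,-0.31,0.26])
E
```

```text
gFL [0.4278 0.3917 0.022 ]
gFR [0.4385 0.2933 0.022 ]
pFR [0.4482 0.1922 0.022 ]
g back L [0.5731 0.3989 0.022 ]
gbR [0.5816 0.3107 0.022 ]
knob [0.3899 0.2849 0.05  ]
tog0 [0.4639 0.1117 0.056 ]
tog4 [ 0.4494 -0.0295  0.056 ]
bFL [0.4353 0.1365 0.03  ]
bBL [0.4948 0.1257 0.03  ]
bFR [ 0.4174 -0.0578  0.03  ]
bBR [ 0.4793 -0.0618  0.03  ]
tcp [0.3921 0.2902 0.2944] shift [3.000e-04 6.029e-01 3.500e-02]
```

```bash
python3 -m jog '[0.01,0.604,0.015,0,0,0.096,0,0.01,0.604,0.015,0,0,0.096,0,0.01,0.604,0.015,0,0,0.096,0,0.01,0.604,0.015,0,0,0.096,0,0.01,0.604,0.015,0,0,0.096,0,0.01,0.604,0.015,0,0,0.096,0,0.01,0.604,0.015,0,0,0.096,0,0.01,0.604,0.015,0,0,0.096,0,0.01,0.604,0.015,0,0,0.096,0,0.01,0.604,0.015,0,0,0.096,0,0.01,0.604,0.015,0,0,0.096,0,0.01,0.604,0.015,0,0,0.096,0,0.01,0.604,0.015,0,0,0.096,0]'
cat >> h.py <<'E'
def eggs(p,zs=.026,region=None):
    """blobs of gold/pink foil by colour; centre and long-axis yaw in the world at height zs"""
    hsv=cv2.cvtColor(p['frame'],cv2.COLOR_RGB2HSV); out=[]
    for c,lo,hi in [('gold',(20,120,120),(34,255,255)),('pink',(160,90,90),(178,255,255))]:
        m=cv2.inRange(hsv,lo,hi); m=cv2.morphologyEx(m,cv2.MORPH_OPEN,np.ones((3,3),np.uint8))
        n,l,s,cc=cv2.connectedComponentsWithStats(m)
        for i in range(1,n):
            if s[i,4]<150: continue
            pts=cv2.findNonZero((l==i).astype(np.uint8)); (e,(w,h),a)=cv2.minAreaRect(pts)
            P=[ray(p,x,y,zs)[:2] for x,y in cv2.boxPoints((e,(w,h),a))]
            a1,b1=P[1]-P[0],P[2]-P[1]; L=a1 if np.hypot(*a1)>np.hypot(*b1) else b1
            y=np.degrees(np.arctan2(L[1],L[0])); y=(y+90)%180-90
            print(c,np.round(e),'area',s[i,4],'xy',np.mean(P,0).round(4),'size',np.round([np.hypot(*a1),np.hypot(*b1)],3),'yaw',round(y))
E
python3 - <<'E'
from h import *
r,p=rot(); print(p,r.as_matrix().round(3))
p=camera('wrist'); save(p,'w3'); eggs(p)
for k in ['egg_tray','gold_egg','pink_egg','yellow_bow_hare','violet_bow_hare']:
    for d in spot_in(p,k): print(k,np.round(d['xyz'],3),round(d['confidence'],2),proj(p,d['xyz']).round())
E
```

```text
time_s: 10.75
eef_pos: [0.4607, -0.3084, 0.281]
eef_rot: [-0.0, 1.0, 0.001, -0.0]
wrist_force: [-0.7, 0.2, 0.4]
opening: 1.002
grasp_force: 0.0
[ 0.46073585 -0.30839832  0.28095535] [[ 1.     0.001 -0.001]
 [ 0.001 -1.     0.001]
 [-0.001 -0.001 -1.   ]]
gold [290.  63.] area 573 xy [ 0.5847 -0.2678] size [0.031 0.028] yaw -90
gold [296. 184.] area 204 xy [ 0.4414 -0.2718] size [0.021 0.02 ] yaw -90
pink [347. 179.] area 545 xy [ 0.4473 -0.3369] size [0.028 0.04 ] yaw 45
egg_tray [ 0.535 -0.306  0.016] 0.71 [322. 108.]
gold_egg [ 0.514 -0.267  0.032] 0.76 [290. 126.]
gold_egg [ 0.448 -0.269  0.032] 0.71 [293. 179.]
gold_egg [ 0.579 -0.435  0.029] 0.71 [434.  69.]
gold_egg [ 0.581 -0.266  0.031] 0.61 [288.  66.]
gold_egg [ 0.462 -0.008  0.047] 0.21 [ 75. 171.]
pink_egg [ 0.447 -0.338  0.032] 0.84 [347. 181.]
violet_bow_hare [ 0.419 -0.52   0.036] 0.61 [490. 203.]
```

View pics/w3.png

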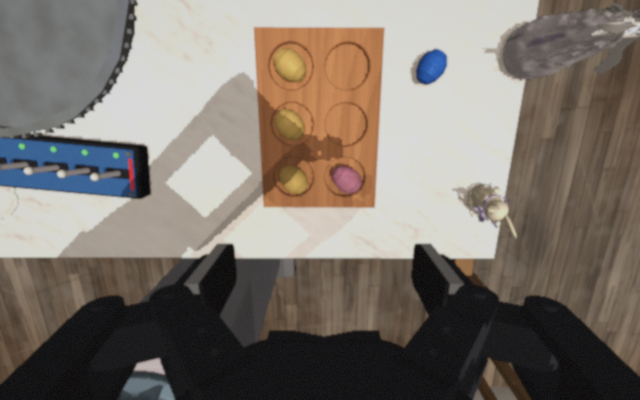

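```bash
python3 - <<'E'
from h import *
p=camera('wrist')
a=cv2.resize(p['frame'][20:215,245:395],None,fx=4,fy=3.07*0+3,interpolation=cv2.INTER_CUBIC)
a=cv2.resize(p['frame'][20:215,245:395],None,fx=3,fy=3,interpolation=cv2.INTER_CUBIC)
cv2.imwrite('pics/c2.png',a[:,:,::-1])
for u,v in [(255,28),(384,28),(376,206),(263,207)]: print(ray(p,u,v,.014).round(4))
for u,v in [(290,64),(289,124),(293,180),(346,180)]: print(ray(p,u,v,.028).round(4))
hsv=cv2.cvtColor(p['frame'],cv2.COLOR_RGB2HSV)
for u,v in [(290,64),(289,124),(293,180),(346,180),(347,124),(310,190)]: print(hsv[v,u])
E
```

```text
[ 0.6246 -0.2287  0.014 ]
[ 0.6247 -0.3787  0.014 ]
[ 0.4074 -0.38    0.014 ]
[ 0.4059 -0.226   0.014 ]
[ 0.584  -0.2697  0.028 ]
[ 0.5166 -0.2664  0.028 ]
[ 0.4468 -0.2694  0.028 ]
[ 0.4469 -0.3373  0.028 ]
[ 22 126 214]
[ 19 145 153]
[ 20 135 200]
[173  90 186]
[ 12 141 179]
[ 13 143 171]
```

View pics/c2.png

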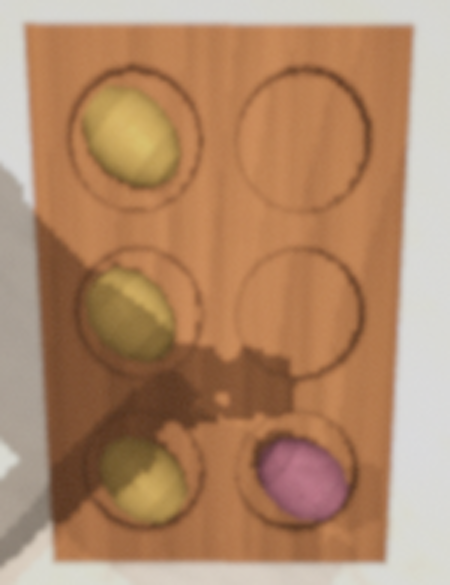

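```bash
python3 -m jog '[0.1235,-0.039,0.13,0,0,-0.61,0.3,0.1235,-0.039,0.13,0,0,-0.61,0.3,0.1235,-0.039,0.13,0,0,-0.61,0.3,0.1235,-0.039,0.15,0,0,-0.61,0.3,0.1235,-0.039,0.19,0,0,-0.61,0.3,0.1235,-0.039,0.22,0,0,-0.61,0.3,0.1235,-0.039,0.241,0,0,-0.61,0.3,0.1235,-0.039,0.241,0,0,-0.61,0.3,0.1235,-0.039,0.241,0,0,-0.61,0.3,0.1235,-0.039,0.241,0,0,-0.61,1,0.1235,-0.039,0.241,0,0,-0.61,1,0.1235,-0.039,0.241,0,0,-0.61,1,0.1235,-0.039,0.241,0,0,-0.61,1,0.1235,-0.039,0.241,0,0,-0.61,1]'
```

```text
time_s: 12.85
eef_pos: [0.5853, -0.2716, 0.0421]
eef_rot: [0.001, 0.954, 0.3, 0.001]
wrist_force: [-0.4, -0.2, 7.0]
opening: 0.339
grasp_force: 59.1
```

```bash
cat >> h.py <<'E'
def plan(pts,yaw):
    """tool-frame shifts to world TCP points and the turn about tool z to reach world yaw (deg) of tool x"""
    r,p=rot(); x=r.as_matrix()[:,0]; now=np.degrees(np.arctan2(x[1],x[0]))
    print('tcp',p.round(4),'yaw',round(now,1),'turn',round(-np.radians(yaw-now),3))
    for t in pts: print(t,'->',r.inv().apply(np.array(t)-p).round(4))
E
python3 -c "
from h import *
plan([[.585,-.272,.16],[.37,-.03,.18],[.42,.3,.18]],5.5)"
```

```text
tcp [ 0.5853 -0.2716  0.0421] yaw 34.9 turn 0.514
[0.585, -0.272, 0.16] -> [-0.0004  0.0005 -0.1179]
[0.37, -0.03, 0.18] -> [-0.038  -0.3209 -0.1389]
[0.42, 0.3, 0.18] -> [ 0.192  -0.5628 -0.1393]
```

```bash
python3 -m jog '[0,0,-0.03,0,0,0,1,0,0,-0.07,0,0,0,1,0,0,-0.12,0,0,0,1,-0.005,-0.03,-0.13,0,0,0,1,-0.01,-0.08,-0.139,0,0,0.1,1,-0.016,-0.13,-0.139,0,0,0.2,1,-0.023,-0.19,-0.139,0,0,0.3,1,-0.03,-0.25,-0.139,0,0,0.4,1,-0.036,-0.30,-0.139,0,0,0.514,1,-0.038,-0.32,-0.139,0,0,0.514,1,0.0,-0.36,-0.139,0,0,0.514,1,0.05,-0.41,-0.139,0,0,0.514,1,0.09,-0.46,-0.139,0,0,0.514,1,0.14,-0.51,-0.139,0,0,0.514,1,0.18,-0.55,-0.139,0,0,0.514,1,0.192,-0.563,-0.139,0,0,0.514,1,0.192,-0.563,-0.139,0,0,0.514,1]'
python3 -c "
from h import *
plan([[.55,.355,.14],[.55,.355,.064]],5.5)"
```

```text
time_s: 14.98
eef_pos: [0.4189, 0.3025, 0.1793]
eef_rot: [-0.0, 0.999, 0.05, 0.0]
wrist_force: [0.8, -0.0, -0.3]
opening: 0.34
grasp_force: 59.6
tcp [0.4189 0.3025 0.1793] yaw 5.7 turn 0.003
[0.55, 0.355, 0.14] -> [ 0.1356 -0.0393  0.0393]
[0.55, 0.355, 0.064] -> [ 0.1356 -0.0393  0.1153]
```

```bash
python3 -m jog '[0.06,-0.018,0.01,0,0,0,1,0.11,-0.033,0.03,0,0,0,1,0.1356,-0.0393,0.04,0,0,0,1,0.1356,-0.0393,0.06,0,0,0,1,0.1356,-0.0393,0.08,0,0,0,1,0.1356,-0.0393,0.10,0,0,0,1,0.1356,-0.0393,0.115,0,0,0,1,0.1356,-0.0393,0.115,0,0,0,1,0.1356,-0.0393,0.115,0,0,0,0.45,0.1356,-0.0393,0.115,0,0,0,0.45,0.1356,-0.0393,0.115,0,0,0,0.45,0.1356,-0.0393,0.09,0,0,0,0.45,0.1356,-0.0393,0.04,0,0,0,0.45,0.08,-0.0393,-0.02,0,0,0,0.3,0.02,-0.03,-0.07,0,0,0,0.3,-0.03,0,-0.10,0,0,0,0.3,-0.03,0,-0.10,0,0,0,0.3]'
python3 - <<'E'
from h import *
p=camera('wrist'); save(p,'w4'); 
for d in spot_in(p,'gold_egg'): print(np.round(d['xyz'],3),round(d['confidence'],2),proj(p,d['xyz']).round())
s=camera('side')
for k in ['gold_egg','egg_tray']:
    for d in spot_in(s,k): print('side',k,np.round(d['xyz'],3),round(d['confidence'],2))
plan([[.37,-.03,.2],[.44,-.30,.25]],40)
E
```

```text
time_s: 17.1
eef_pos: [0.3879, 0.2975, 0.2816]
eef_rot: [-0.001, 0.999, 0.048, 0.001]
wrist_force: [-0.1, -0.4, 0.8]
opening: 0.7
grasp_force: 0.0
[0.544 0.353 0.051] 0.91 [286.  22.]
side gold_egg [ 0.578 -0.439  0.025] 0.54
side gold_egg [0.544 0.344 0.049] 0.53
side egg_tray [ 0.521 -0.315  0.016] 0.67
tcp [0.3897 0.298  0.2794] yaw 5.5 turn -0.602
[0.37, -0.03, 0.2] -> [-0.051   0.3246  0.0793]
[0.44, -0.3, 0.25] -> [-0.0071  0.6     0.0292]
```

View pics/w4.png

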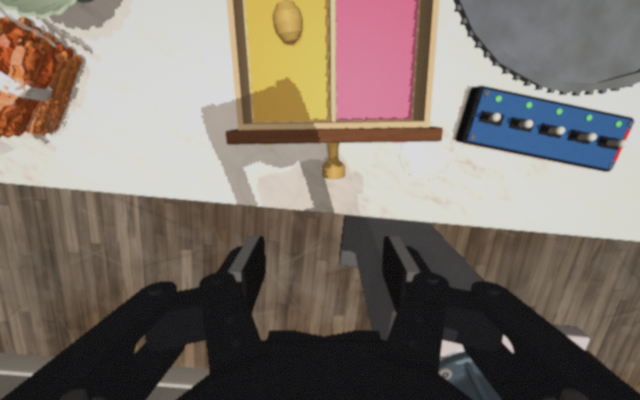

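```bash
python3 -m jog '[-0.02,0.06,0.03,0,0,0,0.3,-0.03,0.12,0.03,0,0,0,0.3,-0.04,0.18,0.03,0,0,0,0.3,-0.05,0.24,0.03,0,0,0,0.3,-0.05,0.30,0.03,0,0,0,0.3,-0.05,0.36,0.03,0,0,0,0.3,-0.04,0.42,0.03,0,0,0,0.3,-0.03,0.48,0.03,0,0,0,0.3,-0.02,0.54,0.03,0,0,0,0.3,-0.007,0.60,0.03,0,0,0,0.3,-0.007,0.60,0.03,0,0,0,0.3,-0.007,0.60,0.03,0,0,0,0.3]'
cat >> h.py <<'E'
def look(k='gold_egg',tag=None):
    p=camera('wrist')
    if tag: save(p,tag)
    for n in k.split():
        for d in spot_in(p,n): print(n,np.round(d['xyz'],3),round(d['confidence'],2),proj(p,d['xyz']).round())
    return p
E
python3 - <<'E'
from h import *
p=look('gold_egg pink_egg egg_tray','w5'); eggs(p)
plan([[.516,-.267,.13],[.516,-.267,.04]],40)
E
```

```text
time_s: 18.85
eef_pos: [0.4395, -0.3, 0.2475]
eef_rot: [-0.001, 0.999, 0.048, -0.001]
wrist_force: [-0.6, -0.1, -0.8]
opening: 0.701
grasp_force: 0.0
gold_egg [ 0.445 -0.266  0.032] 0.75 [295. 167.]
gold_egg [ 0.516 -0.269  0.028] 0.68 [303. 103.]
gold_egg [ 0.582 -0.432  0.027] 0.58 [464.  52.]
pink_egg [ 0.447 -0.338  0.033] 0.96 [358. 172.]
pink_egg [0.462 0.028 0.045] 0.69 [ 18. 127.]
pink_egg [ 0.415 -0.516  0.041] 0.59 [509. 215.]
pink_egg [ 0.461 -0.004  0.047] 0.43 [ 46. 131.]
egg_tray [ 0.539 -0.303  0.015] 0.79 [336.  85.]
gold [301. 103.] area 641 xy [ 0.5158 -0.2662] size [0.026 0.036] yaw 52
pink [356. 170.] area 536 xy [ 0.4468 -0.3364] size [0.029 0.04 ] yaw 51
tcp [ 0.4398 -0.299   0.2494] yaw 5.6 turn -0.601
[0.516, -0.267, 0.13] -> [ 0.0789 -0.0245  0.1194]
[0.516, -0.267, 0.04] -> [ 0.0789 -0.0245  0.2094]
```

```bash
python3 -m jog '[0.079,-0.0245,0.11,0,0,-0.63,0.3,0.079,-0.0245,0.11,0,0,-0.63,0.3,0.079,-0.0245,0.11,0,0,-0.63,0.3,0.079,-0.0245,0.13,0,0,-0.63,0.3,0.079,-0.0245,0.16,0,0,-0.63,0.3,0.079,-0.0245,0.19,0,0,-0.63,0.3,0.079,-0.0245,0.209,0,0,-0.63,0.3,0.079,-0.0245,0.209,0,0,-0.63,0.3,0.079,-0.0245,0.209,0,0,-0.63,1,0.079,-0.0245,0.209,0,0,-0.63,1,0.079,-0.0245,0.209,0,0,-0.63,1,0.079,-0.0245,0.209,0,0,-0.63,1,0.079,-0.0245,0.209,0,0,-0.63,1]'
python3 -c "
from h import *
plan([[.37,-.03,.18],[.43,.32,.18],[.5066,.351,.14]],5.5)"
```

```text
time_s: 20.68
eef_pos: [0.5171, -0.2689, 0.042]
eef_rot: [0.001, 0.935, 0.355, 0.001]
wrist_force: [-0.8, 1.2, 6.5]
opening: 0.336
grasp_force: 59.1
tcp [ 0.5171 -0.2689  0.042 ] yaw 41.6 turn 0.63
[0.37, -0.03, 0.18] -> [ 0.0486 -0.2759 -0.1388]
[0.43, 0.32, 0.18] -> [ 0.3258 -0.4979 -0.1392]
[0.5066, 0.351, 0.14] -> [ 0.4036 -0.4704 -0.0991]
```

```bash
python3 -m jog '[0,0,-0.03,0,0,0,1,0,0,-0.08,0,0,0,1,0,-0.02,-0.12,0,0,0,1,0.01,-0.07,-0.139,0,0,0.1,1,0.02,-0.12,-0.139,0,0,0.23,1,0.03,-0.17,-0.139,0,0,0.36,1,0.04,-0.22,-0.139,0,0,0.49,1,0.049,-0.27,-0.139,0,0,0.63,1,0.09,-0.31,-0.139,0,0,0.63,1,0.135,-0.345,-0.139,0,0,0.63,1,0.18,-0.38,-0.139,0,0,0.63,1,0.225,-0.415,-0.139,0,0,0.63,1,0.27,-0.45,-0.139,0,0,0.63,1,0.31,-0.485,-0.139,0,0,0.63,1,0.326,-0.498,-0.139,0,0,0.63,1,0.326,-0.498,-0.139,0,0,0.63,1]'
python3 -c "
from h import *
plan([[.5066,.351,.14],[.5066,.351,.064]],5.5)"
```

```text
time_s: 22.68
eef_pos: [0.4292, 0.3212, 0.1792]
eef_rot: [0.0, 0.999, 0.049, -0.0]
wrist_force: [0.6, -0.6, -0.0]
opening: 0.337
grasp_force: 59.6
tcp [0.4292 0.3212 0.1792] yaw 5.6 turn 0.002
[0.5066, 0.351, 0.14] -> [ 0.08   -0.0221  0.0392]
[0.5066, 0.351, 0.064] -> [ 0.08   -0.0221  0.1152]
```

```bash
python3 -m jog '[0.05,-0.014,0.01,0,0,0,1,0.08,-0.022,0.03,0,0,0,1,0.08,-0.022,0.06,0,0,0,1,0.08,-0.022,0.09,0,0,0,1,0.08,-0.022,0.115,0,0,0,1,0.08,-0.022,0.115,0,0,0,1,0.08,-0.022,0.115,0,0,0,0.45,0.08,-0.022,0.115,0,0,0,0.45,0.08,-0.022,0.115,0,0,0,0.45,0.08,-0.022,0.09,0,0,0,0.45,0.08,-0.022,0.04,0,0,0,0.45,0.03,-0.02,-0.02,0,0,0,0.3,-0.02,-0.02,-0.07,0,0,0,0.3,-0.05,0,-0.10,0,0,0,0.3,-0.05,0,-0.10,0,0,0,0.3]'
python3 - <<'E'
from h import *
look('gold_egg','w6')
plan([[.37,-.03,.25],[.44,-.30,.25]],5.5)
E
```

```text
time_s: 24.55
eef_pos: [0.3791, 0.3163, 0.2838]
eef_rot: [-0.002, 0.999, 0.049, 0.004]
wrist_force: [0.5, 0.7, -0.5]
opening: 0.701
grasp_force: 0.0
gold_egg [0.542 0.355 0.049] 0.93 [303.  19.]
gold_egg [0.503 0.348 0.05 ] 0.66 [307.  59.]
tcp [0.3797 0.3162 0.2807] yaw 5.5 turn 0.0
[0.37, -0.03, 0.25] -> [-0.043   0.3437  0.0302]
[0.44, -0.3, 0.25] -> [0.0008 0.6191 0.03  ]
```

```bash
python3 -m jog '[-0.02,0.06,0.03,0,0,0,0.3,-0.03,0.12,0.03,0,0,0,0.3,-0.04,0.18,0.03,0,0,0,0.3,-0.045,0.24,0.03,0,0,0,0.3,-0.045,0.30,0.03,0,0,0,0.3,-0.045,0.36,0.03,0,0,0,0.3,-0.04,0.42,0.03,0,0,0,0.3,-0.03,0.48,0.03,0,0,0,0.3,-0.02,0.54,0.03,0,0,0,0.3,0,0.60,0.03,0,0,0,0.3,0,0.619,0.03,0,0,0,0.3,0,0.619,0.03,0,0,0,0.3]'
python3 - <<'E'
from h import *
p=look('gold_egg pink_egg egg_tray','w7'); eggs(p)
plan([[.447,-.269,.13],[.447,-.269,.04]],40)
E
```

```text
time_s: 26.15
eef_pos: [0.4382, -0.3009, 0.2472]
eef_rot: [-0.001, 0.999, 0.047, -0.001]
wrist_force: [-0.0, 1.0, -0.2]
opening: 0.7
grasp_force: 0.0
gold_egg [ 0.417 -0.267  0.035] 0.88 [294. 191.]
gold_egg [ 0.579 -0.434  0.026] 0.7 [465.  54.]
pink_egg [ 0.41  -0.331  0.034] 0.7 [348. 201.]
egg_tray [ 0.513 -0.305  0.014] 0.56 [335. 108.]
gold [298. 192.] area 305 xy [ 0.4134 -0.2709] size [0.025 0.022] yaw -55
pink [348. 200.] area 586 xy [ 0.4086 -0.3321] size [0.037 0.031] yaw -85
tcp [ 0.4386 -0.2987  0.249 ] yaw 5.6 turn -0.601
[0.447, -0.269, 0.13] -> [ 0.0113 -0.0287  0.1191]
[0.447, -0.269, 0.04] -> [ 0.0113 -0.0286  0.2091]
```

Tray was knocked. Look at it.

```bash
python3 - <<'E'
from h import *
p=cv2.imread('pics/w7.png'); cv2.imwrite('pics/c7.png',cv2.resize(p[20:240,220:430],None,fx=2.7,fy=2.7,interpolation=cv2.INTER_CUBIC))
E
```

```text
(no output)
```

View pics/c7.png

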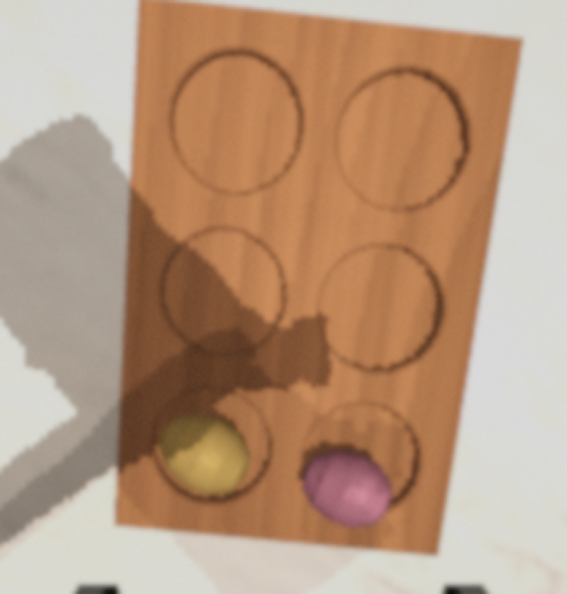

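```bash
python3 -m jog '[-0.04,0,0.02,0,0,0.096,0.3,-0.08,0.00,0.05,0,0,0.096,0.3,-0.08,0.0,0.05,0,0,0.096,0.3,-0.08,0.0,0.05,0,0,0.096,0.3]'
python3 - <<'E'
from h import *
p=look('gold_egg pink_egg','w8'); eggs(p)
cv2.imwrite('pics/c8.png',cv2.resize(p['frame'][50:230,200:440,::-1],None,fx=3,fy=3,interpolation=cv2.INTER_CUBIC))
r,q=rot(); print(q)
E
```

```text
time_s: 26.85
eef_pos: [0.3599, -0.3077, 0.2003]
eef_rot: [0.001, 1.0, 0.0, 0.001]
wrist_force: [-0.1, -0.6, 0.0]
opening: 0.697
grasp_force: 0.0
gold_egg [ 0.417 -0.27   0.036] 0.66 [283. 127.]
gold_egg [ 0.453 -0.048  0.044] 0.27 [25. 84.]
pink_egg [ 0.41  -0.332  0.034] 0.61 [350. 134.]
gold [287. 120.] area 327 xy [ 0.4229 -0.2725] size [0.013 0.03 ] yaw 64
pink [349. 136.] area 814 xy [ 0.4074 -0.3317] size [0.036 0.03 ] yaw -90
[ 0.36038573 -0.30819438  0.20056457]
```

View pics/c8.png

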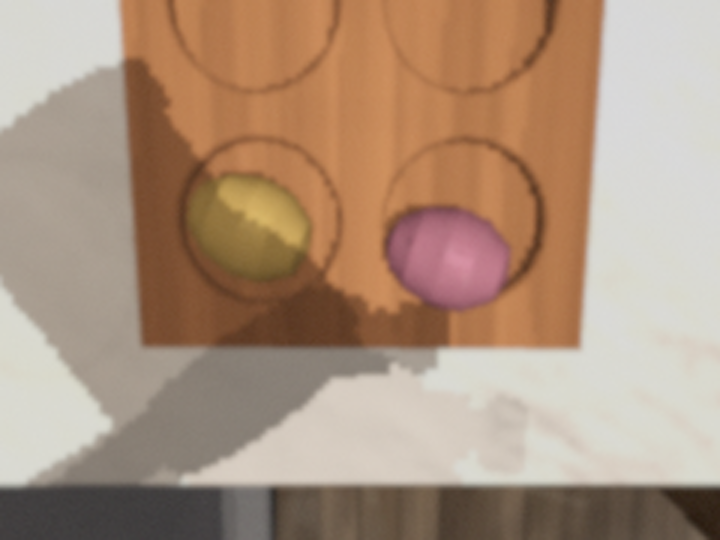

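```bash
python3 - <<'E'
from h import *
p=camera('wrist'); g=ray(p,282.7,125.7,.027); k=ray(p,349.3,136,.027); print(g.round(4),k.round(4))
plan([[g[0],g[1],.04],[k[0],k[1],.04]],70)
E
```

```text
[ 0.4179 -0.2686  0.027 ] [ 0.4083 -0.3325  0.027 ]
tcp [ 0.3603 -0.3081  0.2003] yaw 0.1 turn -1.221
[np.float64(0.4178777998063853), np.float64(-0.2685910124079296), 0.04] -> [ 0.0574 -0.0397  0.1603]
[np.float64(0.4082573799653147), np.float64(-0.3325054953617188), 0.04] -> [0.0478 0.0242 0.1604]
```

```bash
python3 -m jog '[0.057,-0.039,0.04,0,0,-1.22,0.3,0.057,-0.039,0.04,0,0,-1.22,0.3,0.057,-0.039,0.04,0,0,-1.22,0.3,0.057,-0.039,0.04,0,0,-1.22,0.3,0.057,-0.039,0.05,0,0,-1.22,0.3,0.057,-0.039,0.06,0,0,-1.22,0.3,0.057,-0.039,0.08,0,0,-1.22,0.3,0.057,-0.039,0.11,0,0,-1.22,0.3,0.057,-0.039,0.14,0,0,-1.22,0.3,0.057,-0.039,0.16,0,0,-1.22,0.3,0.057,-0.039,0.16,0,0,-1.22,0.3,0.057,-0.039,0.16,0,0,-1.22,0.3,0.057,-0.039,0.16,0,0,-1.22,1,0.057,-0.039,0.16,0,0,-1.22,1,0.057,-0.039,0.16,0,0,-1.22,1,0.057,-0.039,0.16,0,0,-1.22,1,0.057,-0.039,0.16,0,0,-1.22,1]'
python3 -c "
from h import *
plan([[.37,-.03,.18],[.39,.32,.18]],5.5)"
```

```text
time_s: 29.18
eef_pos: [0.417, -0.2697, 0.0407]
eef_rot: [0.001, 0.82, 0.573, 0.0]
wrist_force: [-0.9, 1.0, 5.6]
opening: 0.338
grasp_force: 58.7
tcp [ 0.417  -0.2697  0.0407] yaw 69.9 turn 1.124
[0.37, -0.03, 0.18] -> [ 0.2088 -0.1262 -0.1398]
[0.39, 0.32, 0.18] -> [ 0.5443 -0.2278 -0.1404]
```

```bash
python3 -m jog '[0,0,-0.03,0,0,0,1,0,0,-0.08,0,0,0,1,0.01,-0.01,-0.12,0,0,0.1,1,0.05,-0.03,-0.139,0,0,0.25,1,0.10,-0.06,-0.139,0,0,0.4,1,0.15,-0.09,-0.139,0,0,0.55,1,0.209,-0.126,-0.139,0,0,0.7,1,0.26,-0.142,-0.139,0,0,0.85,1,0.31,-0.157,-0.139,0,0,1.0,1,0.36,-0.172,-0.139,0,0,1.124,1,0.41,-0.187,-0.139,0,0,1.124,1,0.46,-0.202,-0.139,0,0,1.124,1,0.51,-0.217,-0.139,0,0,1.124,1,0.544,-0.228,-0.139,0,0,1.124,1,0.544,-0.228,-0.139,0,0,1.124,1]'
python3 - <<'E'
from h import *
plan([[.4628,.347,.14],[.4628,.347,.064]],5.5)
E
```

```text
time_s: 31.05
eef_pos: [0.3889, 0.3224, 0.1787]
eef_rot: [-0.0, 0.999, 0.05, 0.0]
wrist_force: [-0.2, -0.8, -0.4]
opening: 0.336
grasp_force: 59.7
tcp [0.3889 0.3224 0.1787] yaw 5.7 turn 0.003
[0.4628, 0.347, 0.14] -> [ 0.076  -0.0171  0.0388]
[0.4628, 0.347, 0.064] -> [ 0.0759 -0.017   0.1148]
```

```bash
python3 -m jog '[0.04,-0.01,0.01,0,0,0,1,0.072,-0.017,0.03,0,0,0,1,0.072,-0.017,0.06,0,0,0,1,0.072,-0.017,0.09,0,0,0,1,0.072,-0.017,0.115,0,0,0,1,0.072,-0.017,0.115,0,0,0,1,0.072,-0.017,0.115,0,0,0,0.45,0.072,-0.017,0.115,0,0,0,0.45,0.072,-0.017,0.115,0,0,0,0.45,0.072,-0.017,0.09,0,0,0,0.45,0.072,-0.017,0.04,0,0,0,0.45,0.03,-0.02,-0.02,0,0,0,0.3,-0.01,-0.02,-0.07,0,0,0,0.3,-0.01,0,-0.10,0,0,0,0.3,-0.01,0,-0.10,0,0,0,0.3]'
python3 - <<'E'
from h import *
look('gold_egg','w9')
plan([[.34,-.03,.20],[.36,-.308,.20]],0)
E
```

```text
time_s: 32.92
eef_pos: [0.3801, 0.3197, 0.2825]
eef_rot: [-0.001, 0.999, 0.048, 0.004]
wrist_force: [0.5, -0.3, 0.1]
opening: 0.697
grasp_force: 0.0
gold_egg [0.462 0.344 0.05 ] 0.88 [310. 101.]
gold_egg [0.543 0.355 0.048] 0.84 [307.  20.]
gold_egg [0.504 0.347 0.046] 0.79 [311.  61.]
tcp [0.3791 0.3194 0.2785] yaw 5.5 turn 0.096
[0.34, -0.03, 0.2] -> [-0.0723  0.3441  0.0782]
[0.36, -0.308, 0.2] -> [-0.0789  0.6227  0.0781]
```

```bash
python3 -m jog '[-0.015,0.06,0.02,0,0,0,0.3,-0.03,0.12,0.03,0,0,0,0.3,-0.04,0.18,0.04,0,0,0,0.3,-0.055,0.24,0.05,0,0,0,0.3,-0.07,0.30,0.06,0,0,0,0.3,-0.073,0.36,0.07,0,0,0,0.3,-0.075,0.42,0.078,0,0,0.05,0.3,-0.076,0.48,0.078,0,0,0.096,0.3,-0.078,0.54,0.078,0,0,0.096,0.3,-0.079,0.60,0.078,0,0,0.096,0.3,-0.079,0.623,0.078,0,0,0.096,0.3,-0.079,0.623,0.078,0,0,0.096,0.3]'
python3 - <<'E'
from h import *
p=look('pink_egg egg_tray','w10'); eggs(p)
plan([[.4083,-.3325,.04]],75)
E
```

```text
time_s: 34.52
eef_pos: [0.3594, -0.3091, 0.1982]
eef_rot: [-0.002, 1.0, -0.001, -0.001]
wrist_force: [0.0, -0.3, -1.0]
opening: 0.695
grasp_force: 0.0
pink_egg [ 0.409 -0.331  0.034] 0.86 [348. 134.]
egg_tray [ 0.464 -0.3    0.011] 0.95 [316.  74.]
pink [348. 135.] area 835 xy [ 0.4074 -0.3317] size [0.037 0.03 ] yaw 90
tcp [ 0.3597 -0.3068  0.199 ] yaw 0.0 turn -1.309
[0.4083, -0.3325, 0.04] -> [0.0488 0.0261 0.1589]
```

```bash
python3 -m jog '[0.049,0.026,0.04,0,0,-1.3,0.3,0.049,0.026,0.04,0,0,-1.3,0.3,0.049,0.026,0.04,0,0,-1.3,0.3,0.049,0.026,0.04,0,0,-1.3,0.3,0.049,0.026,0.05,0,0,-1.3,0.3,0.049,0.026,0.06,0,0,-1.3,0.3,0.049,0.026,0.08,0,0,-1.3,0.3,0.049,0.026,0.11,0,0,-1.3,0.3,0.049,0.026,0.14,0,0,-1.3,0.3,0.049,0.026,0.159,0,0,-1.3,0.3,0.049,0.026,0.159,0,0,-1.3,0.3,0.049,0.026,0.159,0,0,-1.3,0.3,0.049,0.026,0.159,0,0,-1.3,1,0.049,0.026,0.159,0,0,-1.3,1,0.049,0.026,0.159,0,0,-1.3,1,0.049,0.026,0.159,0,0,-1.3,1,0.049,0.026,0.159,0,0,-1.3,1]'
python3 -c "
from h import *
plan([[.37,-.03,.18],[.39,.24,.18]],5.5)"
```

```text
time_s: 36.8
eef_pos: [0.4095, -0.3349, 0.0425]
eef_rot: [0.001, 0.796, 0.605, 0.0]
wrist_force: [-2.0, 0.8, 6.5]
opening: 0.343
grasp_force: 58.7
tcp [ 0.4095 -0.3349  0.0425] yaw 74.5 turn 1.204
[0.37, -0.03, 0.18] -> [ 0.2831 -0.1196 -0.1379]
[0.39, 0.24, 0.18] -> [ 0.5486 -0.1726 -0.1382]
```

```bash
python3 -m jog '[0,0,-0.03,0,0,0,1,0,0,-0.08,0,0,0,1,0.02,-0.01,-0.12,0,0,0.1,1,0.07,-0.03,-0.139,0,0,0.25,1,0.12,-0.05,-0.139,0,0,0.4,1,0.17,-0.072,-0.139,0,0,0.55,1,0.22,-0.093,-0.139,0,0,0.7,1,0.28,-0.12,-0.139,0,0,0.85,1,0.33,-0.13,-0.139,0,0,1.0,1,0.38,-0.14,-0.139,0,0,1.15,1,0.43,-0.15,-0.139,0,0,1.204,1,0.48,-0.16,-0.139,0,0,1.204,1,0.52,-0.168,-0.139,0,0,1.204,1,0.548,-0.173,-0.139,0,0,1.204,1,0.548,-0.173,-0.139,0,0,1.204,1]'
python3 - <<'E'
from h import *
plan([[.510,.2505,.14],[.510,.2505,.064]],5.5)
E
```

```text
time_s: 38.67
eef_pos: [0.389, 0.2414, 0.1806]
eef_rot: [-0.0, 0.999, 0.049, 0.0]
wrist_force: [0.2, -0.5, 0.3]
opening: 0.34
grasp_force: 59.5
tcp [0.389  0.2414 0.1806] yaw 5.7 turn 0.003
[0.51, 0.2505, 0.14] -> [0.1213 0.0029 0.0407]
[0.51, 0.2505, 0.064] -> [0.1213 0.0029 0.1167]
```

```bash
python3 -m jog '[0.05,0.001,0.01,0,0,0,1,0.1,0.003,0.02,0,0,0,1,0.121,0.003,0.04,0,0,0,1,0.121,0.003,0.07,0,0,0,1,0.121,0.003,0.10,0,0,0,1,0.121,0.003,0.117,0,0,0,1,0.121,0.003,0.117,0,0,0,1,0.121,0.003,0.117,0,0,0,0.45,0.121,0.003,0.117,0,0,0,0.45,0.121,0.003,0.117,0,0,0,0.45,0.121,0.003,0.09,0,0,0,0.45,0.121,0.003,0.04,0,0,0,0.45,0.07,0,-0.02,0,0,0,0.5,0.02,-0.02,-0.06,0,0,0,0.5,-0.03,-0.04,-0.10,0,0,0,0.6,-0.03,-0.04,-0.10,0,0,0,0.6]'
python3 - <<'E'
from h import *
look('gold_egg pink_egg','w11')
plan([[.33,.284,.10],[.33,.284,.062]],5.5)
print(get_obs()['opening'])
E
```

```text
time_s: 40.67
eef_pos: [0.354, 0.2779, 0.2833]
eef_rot: [-0.001, 0.999, 0.049, 0.002]
wrist_force: [0.4, -0.1, 1.4]
opening: 0.4
grasp_force: 0.0
gold_egg [0.502 0.347 0.046] 0.98 [274.  31.]
gold_egg [0.459 0.344 0.053] 0.63 [274.  74.]
gold_egg [0.527 0.35  0.041] 0.45 [273.   7.]
tcp [0.3554 0.2775 0.2816] yaw 5.6 turn 0.001
[0.33, 0.284, 0.1] -> [-0.0253 -0.0088  0.1816]
[0.33, 0.284, 0.062] -> [-0.0254 -0.0088  0.2196]
0.4062761321612938
```

View pics/w11.png

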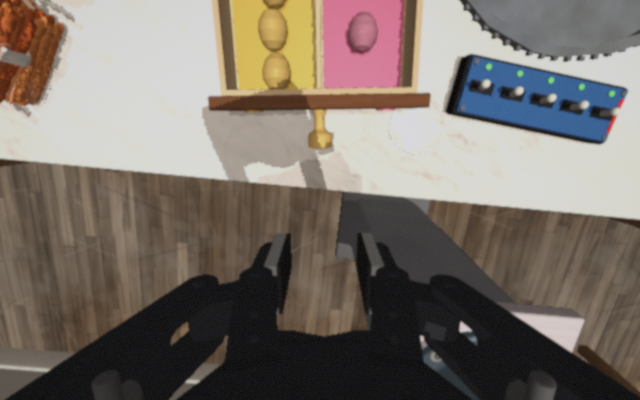

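```bash
python3 -m jog '[-0.02,-0.009,0.04,0,0,0,1,-0.02,-0.009,0.10,0,0,0,1,-0.02,-0.009,0.16,0,0,0,1,-0.02,-0.009,0.20,0,0,0,1,-0.02,-0.009,0.221,0,0,0,1,-0.02,-0.009,0.221,0,0,0,1,-0.005,-0.009,0.221,0,0,0,1,0.01,-0.009,0.221,0,0,0,1,0.025,-0.009,0.221,0,0,0,1,0.04,-0.009,0.221,0,0,0,1,0.055,-0.009,0.221,0,0,0,1,0.07,-0.009,0.221,0,0,0,1,0.085,-0.009,0.221,0,0,0,1,0.10,-0.009,0.221,0,0,0,1,0.115,-0.009,0.221,0,0,0,1,0.13,-0.009,0.221,0,0,0,1,0.14,-0.009,0.221,0,0,0,1,0.15,-0.009,0.221,0,0,0,1,0.158,-0.009,0.221,0,0,0,1,0.158,-0.009,0.221,0,0,0,1]'
```

```text
time_s: 43.32
eef_pos: [0.5127, 0.301, 0.0595]
eef_rot: [-0.0, 0.999, 0.048, 0.001]
wrist_force: [0.1, -0.3, 0.4]
opening: 0.002
grasp_force: 0.0
```

```bash
python3 -m jog '[0.003,0,0,0,0,0,1,0.006,0,0,0,0,0,1,0.009,0,0,0,0,0,1,0.011,0,0,0,0,0,1,0.011,0,0,0,0,0,1]'
```

```text
time_s: 43.95
eef_pos: [0.5205, 0.3019, 0.059]
eef_rot: [0.001, 0.999, 0.048, -0.003]
wrist_force: [-9.3, -1.6, 6.3]
opening: 0.0
grasp_force: 4.9
```

```bash
python3 -m jog '[0.002,0,0,0,0,0,1,0.004,0,0,0,0,0,1,0.004,0,0,0,0,0,1,0.004,0,0,0,0,0,1]'
python3 -m jog '[-0.03,0,0,0,0,0,1,-0.08,0,0,0,0,0,1,-0.12,0,-0.02,0,0,0,1,-0.14,0,-0.08,0,0,0,1,-0.14,0,-0.14,0,0,0,1,-0.14,0,-0.2,0,0,0,1,-0.14,0,-0.22,0,0,0,1,-0.14,0,-0.22,0,0,0,1]'
python3 - <<'E'
from h import *
p=look('drawer_knob toggle0_tip toggle4_tip switch_bank gold_egg','w12')
r,q=rot(); print(q)
E
```

```text
time_s: 44.45
eef_pos: [0.5206, 0.302, 0.0585]
eef_rot: [0.001, 0.999, 0.048, -0.007]
wrist_force: [-23.5, -3.4, 17.2]
opening: 0.002
grasp_force: 11.7
time_s: 45.45
eef_pos: [0.3886, 0.2895, 0.2815]
eef_rot: [-0.001, 0.999, 0.048, 0.002]
wrist_force: [-0.5, -0.1, 0.3]
opening: -0.0
grasp_force: 0.0
drawer_knob [0.566 0.311 0.028] 0.61 [321.  11.]
toggle0_tip [0.466 0.11  0.06 ] 0.55 [492. 122.]
toggle4_tip [ 0.456 -0.039  0.053] 0.68 [614. 144.]
switch_bank [0.464 0.039 0.028] 0.85 [535. 129.]
switch_bank [0.567 0.307 0.034] 0.46 [324.   8.]
[0.38675664 0.28874139 0.27761773]
```

View pics/w12.png

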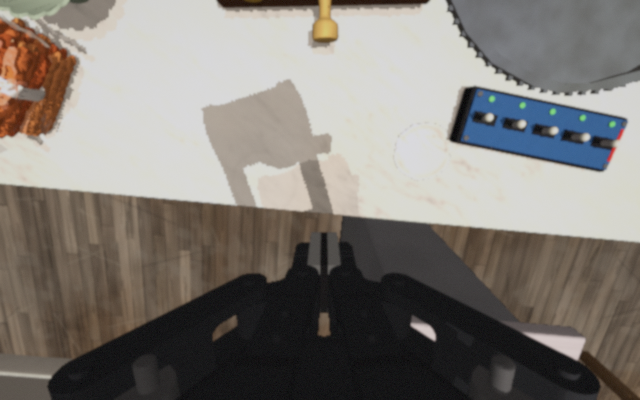

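```bash
python3 -m jog '[0.02,0.05,0.02,0,0,-0.18,1,0.04,0.09,0.04,0,0,-0.36,1,0.06,0.13,0.06,0,0,-0.54,1,0.07,0.141,0.08,0,0,-0.72,1,0.07,0.141,0.08,0,0,-0.9,1,0.07,0.141,0.08,0,0,-1.08,1,0.07,0.141,0.08,0,0,-1.26,1,0.07,0.141,0.08,0,0,-1.379,1,0.07,0.141,0.08,0,0,-1.379,1,0.07,0.141,0.08,0,0,-1.379,1]'
python3 - <<'E'
from h import *
p=look('toggle0_tip toggle4_tip','w13')
r,q=rot(); print(q)
plan([[.4725,.155,.0785],[.449,-.088,.0785]],84.5)
E
```

```text
time_s: 47.0
eef_pos: [0.4703, 0.1554, 0.1988]
eef_rot: [-0.0, 0.741, 0.672, -0.0]
wrist_force: [0.1, 0.4, -0.7]
opening: 0.0
grasp_force: 0.0
[0.47051178 0.15539697 0.19912767]
tcp [0.4705 0.1554 0.1991] yaw 84.4 turn -0.001
[0.4725, 0.155, 0.0785] -> [-0.0002  0.0021  0.1206]
[0.449, -0.088, 0.0785] -> [-0.2443  0.0022  0.1206]
```

View pics/w13.png

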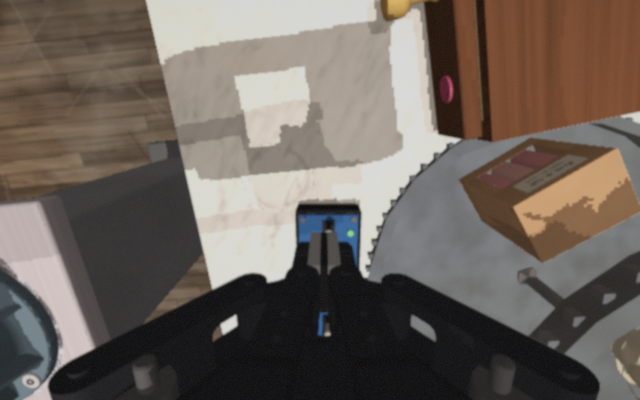

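```bash
python3 -m jog '[0,0.003,0.05,0,0,0,1,0,0.003,0.09,0,0,0,1,0,0.003,0.11,0,0,0,1,0,0.003,0.1206,0,0,0,1,0,0.003,0.1206,0,0,0,1,0,0.003,0.1206,0,0,0,1,0,0.003,0.1206,0,0,0,1]'
python3 -c "
from h import *
rel([.449,-.088,.0785])"
```

```text
time_s: 48.02
eef_pos: [0.4744, 0.1552, 0.0797]
eef_rot: [0.001, 0.74, 0.672, 0.001]
wrist_force: [-0.2, -0.6, -0.1]
opening: -0.0
grasp_force: 0.0
tcp [0.4744 0.1552 0.0797] shift [-0.2445 -0.0019  0.0011]
```

```bash
python3 -m jog '[0,0,0.001,0,0,0,1,-0.015,0,0.001,0,0,0,1,-0.03,0,0.001,0,0,0,1,-0.045,0,0.001,0,0,0,1,-0.06,0,0.001,0,0,0,1,-0.075,0,0.001,0,0,0,1,-0.09,0,0.001,0,0,0,1,-0.105,-0.001,0.001,0,0,0,1,-0.12,-0.001,0.001,0,0,0,1,-0.135,-0.001,0.001,0,0,0,1,-0.15,-0.001,0.001,0,0,0,1,-0.165,-0.001,0.001,0,0,0,1,-0.18,-0.001,0.001,0,0,0,1,-0.195,-0.002,0.001,0,0,0,1,-0.21,-0.002,0.001,0,0,0,1,-0.225,-0.002,0.001,0,0,0,1,-0.24,-0.002,0.001,0,0,0,1,-0.25,-0.002,0.001,0,0,0,1,-0.25,-0.002,0.001,0,0,0,1]'
```

```text
time_s: 50.4
eef_pos: [0.4476, -0.0943, 0.0777]
eef_rot: [0.0, 0.741, 0.672, 0.0]
wrist_force: [-0.6, 0.3, -0.0]
opening: -0.002
grasp_force: 0.0
```

```bash
python3 - <<'E'
from h import *
p=camera('wrist'); q=camera('side')
a=p['frame'][0:250,200:450]; b=cv2.resize(q['frame'][170:240,235:310],None,fx=4,fy=4,interpolation=cv2.INTER_CUBIC)[:250]
cv2.imwrite('pics/c14.png',np.hstack([a,b])[:,:,::-1])
E
```

```text
(no output)
```

View pics/c14.png

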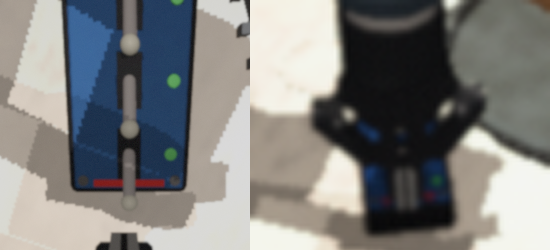

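```bash
python3 -m jog '[-0.01,0,-0.05,0,0,0,1,-0.01,0,-0.10,0,0,0,1,-0.01,0,-0.15,0,0,0,1,0.03,0,-0.20,0,0,0,1,0.07,0,-0.23,0,0,0,1,0.07,0,-0.23,0,0,0,1,0.07,0,-0.23,0,0,0,1]'
python3 - <<'E'
from h import *
p=look('toggle0_tip toggle4_tip toggle')
g=cv2.cvtColor(p['frame'],cv2.COLOR_RGB2HSV)
c=np.array([.461,.0345]);d=np.array([.096,.995])
print('grid (value/sat) of the white ball search along the row, on and off place')
m=((g[:,:,1]<70)&(g[:,:,2]>100)).astype(float)
for i,y in enumerate([.076,.038,0,-.038,-.076]):
    for n,dy,z in [('on',.0096,.056),('off',-.0236,.045)]:
        X=[*(c+d*(y+dy)),z]; u,v=proj(p,X).round().astype(int)
        print(i,n,(u,v), m[v-5:v+6,u-8:u+9].mean().round(2) if 6<v<390 else None,end=' | ')
    print()
mm=(m*255).astype(np.uint8)[:230]; mm[:,:290]=0; mm[:,370:]=0
# profile of bright width along rows of the image
print([(v,int(m[v,295:360].sum())) for v in range(60,236,3)])
E
```

```text
time_s: 51.38
eef_pos: [0.4538, -0.0236, 0.3067]
eef_rot: [-0.0, 0.74, 0.673, -0.0]
wrist_force: [-0.4, -1.0, -0.0]
opening: 0.0
grasp_force: 0.0
toggle4_tip [ 0.453 -0.062  0.042] 0.55 [325. 196.]
toggle [ 0.451 -0.06   0.043] 0.7 [324. 195.]
toggle [ 0.457 -0.021  0.042] 0.66 [325. 165.]
toggle [0.463 0.014 0.041] 0.64 [327. 137.]
toggle [0.468 0.051 0.041] 0.48 [329. 107.]
grid (value/sat) of the white ball search along the row, on and off place
0 on (np.int64(325), np.int64(43)) 0.45 | 0 off (np.int64(324), np.int64(76)) 0.37 | 
1 on (np.int64(325), np.int64(79)) 0.4 | 1 off (np.int64(324), np.int64(109)) 0.32 | 
2 on (np.int64(324), np.int64(113)) 0.29 | 2 off (np.int64(324), np.int64(140)) 0.29 | 
3 on (np.int64(324), np.int64(145)) 0.35 | 3 off (np.int64(324), np.int64(170)) 0.4 | 
4 on (np.int64(324), np.int64(175)) 0.37 | 4 off (np.int64(324), np.int64(198)) 0.74 | 
[(60, 13), (63, 15), (66, 15), (69, 16), (72, 17), (75, 17), (78, 19), (81, 21), (84, 17), (87, 12), (90, 12), (93, 15), (96, 16), (99, 16), (102, 16), (105, 15), (108, 17), (111, 18), (114, 19), (117, 14), (120, 12), (123, 13), (126, 15), (129, 17), (132, 16), (135, 17), (138, 17), (141, 21), (144, 23), (147, 23), (150, 15), (153, 19), (156, 21), (159, 21), (162, 22), (165, 22), (168, 22), (171, 22), (174, 25), (177, 25), (180, 19), (183, 23), (186, 23), (189, 23), (192, 29), (195, 27), (198, 65), (201, 65), (204, 65), (207, 65), (210, 65), (213, 65), (216, 65), (219, 65), (222, 65), (225, 65), (228, 65), (231, 65), (234, 41)]
```

```bash
python3 - <<'E'
from h import *
from bench import hand_in
s=camera('side')
for k in ['yellow_bow_hare','violet_bow_hare','drawer_knob','egg_tray','gold_egg','pink_egg']:
    for d in spot_in(s,k): print(k,np.round(d['xyz'],3),round(d['confidence'],2))
print(hand_in())
E
```

```text
yellow_bow_hare [ 0.409 -0.536  0.04 ] 0.66
yellow_bow_hare [ 0.754 -0.267  0.06 ] 0.58
violet_bow_hare [ 0.406 -0.536  0.037] 0.91
drawer_knob [0.572 0.306 0.06 ] 0.69
drawer_knob [ 0.754 -0.271  0.056] 0.45
egg_tray [ 0.483 -0.316  0.015] 0.86
gold_egg [ 0.688 -0.346  0.026] 0.65
gold_egg [ 0.577 -0.442  0.026] 0.45
the job is handed in; nothing more can be done
None
```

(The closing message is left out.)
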